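# Set out the spill tray beside the chromatograph

## Robot

A 7-joint arm with a two-finger parallel gripper is mounted at the origin on the work surface. World frame = base frame: x ahead of the robot, y to its left, z up, the work surface at z = 0. Lengths are in m, angles in degrees, forces in N, time in s.
With the tool pointing down it reaches from about 0.425 to 0.875 m from the base axis. Payload 4.7 kg.
Tool frame: the origin (TCP) lies at the centre of the arm's flange, where the gripper is bolted on; the fingertips stand 182 mm ahead of it and the grasp point (between the pads) lies 164 mm ahead of it; z points along the fingers, y is the line along which they close (so a half turn about z gives the same grasp; the last joint's range is limited). The gripper opens to 87 mm and grips with 3 to 60 N. Pads are 19 mm wide; open, the fingers measure 117 mm over their backs; the gripper's body (75 mm by 190 mm) begins 51 mm behind the grasp point.
Start: joints at [67.844, 18.392, -4.016, 83.108, 1.295, 78.541, -3.26], TCP at [0.254, -0.598, 0.405] pointing down, gripper open.
Joint ranges: [-163.93, 163.93], [-17.29, 119.83], [-79.2, 71.16], [3.27, 140.29], [-89.18, 269.18], [5.43, 117.66], [-154.24, 154.24]. Speed limits (degrees/s): [147.25, 147.25, 180, 180, 180, 180, 180].

## Interface

Orientations are given as [roll, pitch, yaw] about the fixed x, y, z axes, in that order (R = Rz(yaw) Ry(pitch) Rx(roll)).
In Python, from cell import env gives the robot as it stands. The module is installed in compiled form; this text tells all that it offers.
- The arm moves only by the tool step_arm, never from a script. Its argument "steps" is one flat list of numbers, 5 for each row, row after row: the opening, from 0 (shut) to 1 (fully open), then the shift along the tool's x, y, z in mm, then the turn about the tool's z in degrees. In form: [grip, dx, dy, dz, roll, grip, dx, dy, dz, roll, ...]. A call has 1 to 12 rows; each row shifts and turns the commanded pose from where the row before left it, along the tool's axes as they then stand; what a row does not reach is not made up. A row lasts 1/8 s, in which the tool goes at most 62.5 mm and 10.7 degrees, less where a joint would pass 70% of its speed; a pose out of reach is approached as far as the arm can. A call with a gripper value outside its range is refused whole. The fingers move at their own pace and stop on an object; "grip_force" is the grip in N (left out, the last holds). Time passes only in rows, so rows that do not move let the fingers close. It gives the time, the measured TCP pose, the force, the opening and the grip force at its end, in the units of the state.
- env.get_obs(): the state, without advancing time (a new reading comes with each control period).
- env.read_camera(name): name is "side" or "top" or "wrist"; returns a dict with "image" (384x512x3 uint8, red, green, blue), "camera_matrix" (3x3 intrinsics, pixels), "R" (3x3) and "t" (3): a world point X has camera coordinates R X + t. Camera axes: x right, y down, z forward; pixel columns grow to the right and rows downward; lengths in m; the calibration is good to about 2 mm. A picture is of the moment at which its call begins. There is no depth.
- env.sign_off(): hands the job in; it is judged then, once.
The state is a dict: "time_s": time; "qpos": joint angles; "joint_velocities": joint speeds; "effort": joint torques, N m; "tool_pos": TCP position; "tool_rot": TCP orientation; "force": force on the tool from outside, world axes, zero at the start; "wrist_torque": the same for the moment, N m; "grip_width": finger opening in m; "grasp_force": force on a finger pad.
Only numpy, scipy, OpenCV 4.12 (cv2) and the standard library are available. Lean on these libraries where they do the work, as an engineer would, in place of code of your own. Each camera call takes 0.05 s, during which the arm holds its last target. There are 200 camera calls.

## Task

Set out the three-bay grey spill tray: stand the large bottle in the end bay next to the magnetic stirrer, the small bottle in the end bay at the other end, the squat jar in the bay between the two bottles, each in the middle of its bay, and the round tin centred on top of the jar's lid. Keep everything upright, set the things down gently, and leave the beaker and the pipette tip box where they stand.

Things in the scene. Friction and masses are not known exactly. Their poses are not given: they have to be found in the camera images.
- tray: Grey plastic spill tray fixed to the bench, 130 mm along its x, 340 mm along its y, 14 mm high, walls and floor 5 mm thick. Two low cross walls divide it into three equal bays (each 120 mm along x by 107 mm along y inside) in a row along its y; bay centres at y = -112, 0 and +112 mm, x = 0. Origin: centre of the underside, on the bench; the floor the things stand on is 5 mm above it. The tray is turned up to 0.15 rad about the vertical.
- large_bottle: Large empty clear glass bottle with a grey screw cap, 140 mm high. Body 66 mm in diameter up to 85 mm, then a sloping shoulder to the neck; cap 44 mm in diameter from 114 mm to the top. Origin: centre of the underside, z up along its axis. 0.2 to 0.4 kg; grip it by the cap.
- small_bottle: Small empty clear glass bottle with a grey screw cap, 100 mm high. Body 50 mm in diameter up to 52 mm, then a sloping shoulder to the neck; cap 36 mm in diameter from 76 mm to the top. Origin: centre of the underside, z up along its axis. 0.1 to 0.21 kg; grip it by the cap.
- jar: Squat glass jar 50 mm high, 60 mm in diameter, with a flat grey lid 62 mm in diameter from 33 mm to the top. Origin: centre of the underside, z up along its axis. 0.14 to 0.28 kg.
- tin: Flat round closed aluminium tin, 45 mm in diameter (its lid, from 17 mm up, is 47 mm), 26 mm high. Origin: centre of the underside, z up. 0.04 to 0.085 kg.
- stirrer: Magnetic stirrer, fixed: low white box 130 mm (x) by 110 mm (y), 45 mm high, with a round steel plate of 100 mm diameter on top (total height 53 mm) and a black knob on its front. It stands about 20 mm beyond one or the other end of the tray's long (y) direction. Origin: centre of the underside.
- tip_box: Closed pipette tip box, grey with a blue lid, 119 by 84 mm, 62 mm high, loose, standing beyond the end of the tray opposite the stirrer. A bystander, to be left alone. Origin: centre of the underside.
- beaker: Empty open clear glass beaker, 68 mm in diameter at the rim, 85 mm high, loose. It stands in the same row, nearer the robot than the tray, as the bottles, jar and tin. A bystander, to be left alone. Origin: centre of the underside.
Not all that is in view belongs to the job. What is shaped like the small_bottle but red is not meant.

How it is judged (in metres and radians):
At the end, for the whole second after the job is handed in: Large bottle in the end bay by the stirrer, small bottle in the other end bay, jar in the middle bay, each upright (0.1 rad) on the tray floor, within 15 mm of the bay centre along and across; tin flat on the jar within 12 mm; all released, at rest; beaker and tip box within 30 mm of their start (x of large_bottle in the frame of tray between -0.015 and 0.015 m and height (world z) of large_bottle between 0.001 and 0.009 m and angle between each of large_bottle, small_bottle, jar, tin's own z axis and vertical below 0.1 rad and linear speed of each of large_bottle, small_bottle, jar, tin below 0.02 m/s and contact force between each of large_bottle, small_bottle, jar, tin and the fingers below 0.1 N and x of small_bottle in the frame of tray between -0.015 and 0.015 m and height (world z) of small_bottle between 0.001 and 0.009 m and x of jar in the frame of tray between -0.015 and 0.015 m and height (world z) of jar between 0.001 and 0.009 m and y of jar in the frame of tray between -0.015 and 0.015 m and horizontal distance between tin and jar below 0.012 m and z of tin in the frame of jar between 0.046 and 0.054 m and ((y of stirrer in the frame of tray above 0 m and y of large_bottle in the frame of tray between 0.097 and 0.127 m and y of small_bottle in the frame of tray between -0.127 and -0.097 m) or (y of stirrer in the frame of tray below 0 m and y of large_bottle in the frame of tray between -0.127 and -0.097 m and y of small_bottle in the frame of tray between 0.097 and 0.127 m)) and distance of each of beaker, tip_box from where it was at the start of the episode below 0.03 m); the robot touches nothing.
It fails at once if the beaker or the tip box is pushed more than 30 mm or tipped over (distance of any of beaker, tip_box from where it was at the start of the episode above 0.03 m or angle between any of beaker, tip_box's own z axis and vertical above 0.5 rad).
It fails at once if a bottle, the jar or the tin is tipped by more than 0.6 rad (angle between any of large_bottle, small_bottle, jar, tin's own z axis and vertical above 0.6 rad).
It fails at once if a thing is dropped or slammed down (over 80 N on the tray, or between tin and jar) (contact force between any of large_bottle, small_bottle, jar, tin and tray above 80 N or contact force between tin and jar above 80 N).
It also fails if it takes over 120 s, if anything falls off the work surface, if the arm or the gripper's body presses on something with over 40 N, if the wrist force passes 120 N, or if a joint passes its speed limit or range.

## Working session

There is one attempt and no reset: what is moved stays moved. The work goes in short steps, Python scripts to look and compute and a tool call to move; the robot and the scene stay as the last step left them, time stands still between calls to the robot, and variables do not carry over. Pictures are saved under pics/ and viewed, at most 14 in all, crops included, and the job is handed in when it is done.

Besides the shell and the picture viewer there is one more tool, called after "Emit:" in YAML: its name, and indented under it one key for each argument. step_arm: Moves the arm, as the interface text tells. Its arguments: {"type":"object","properties":{"steps":{"type":"array","items":{"type":"number"}},"grip_force":{"type":"number"}},"required":["steps"]}

```bash
mkdir -p pics
python3 - <<'E'
from cell import env
import cv2,numpy as np
o=env.get_obs();print({k:np.round(o[k],3).tolist() for k in("time_s","tool_pos","tool_rot","force","grip_width")})
for n in("top","side"):
    c=env.read_camera(n);cv2.imwrite(f"pics/{n}0.png",c["image"][:,:,::-1]);np.savez(f"{n}0.npz",**c)
    print(n,np.round(c["camera_matrix"],1).tolist(),np.round(c["R"],3).tolist(),np.round(c["t"],3).tolist())
E
```

```text
{'time_s': 0.0, 'tool_pos': [0.253, -0.598, 0.404], 'tool_rot': [-179.888, 0.008, 22.963], 'force': [0.15, -0.042, 0.281], 'grip_width': 0.087}
top [[408.9, 0.0, 259.9], [0.0, 408.9, 193.0], [0.0, 0.0, 1.0]] [[0.0, -1.0, 0.001], [-0.992, -0.0, -0.126], [0.126, -0.001, -0.992]] [-0.023, 0.499, 0.992]
side [[476.7, 0.0, 245.3], [0.0, 476.7, 193.7], [0.0, 0.0, 1.0]] [[-0.898, -0.441, 0.007], [-0.302, 0.605, -0.737], [0.321, -0.664, -0.676]] [0.427, 0.173, 1.031]
```

View pics/top0.png

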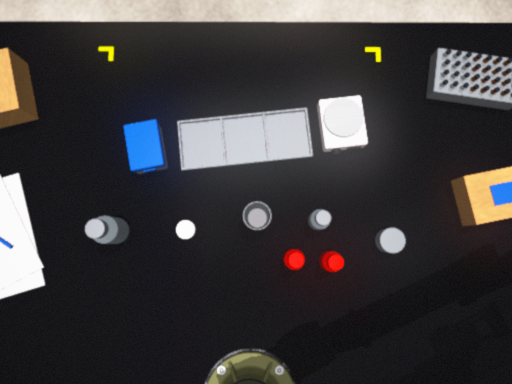

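View pics/side0.png

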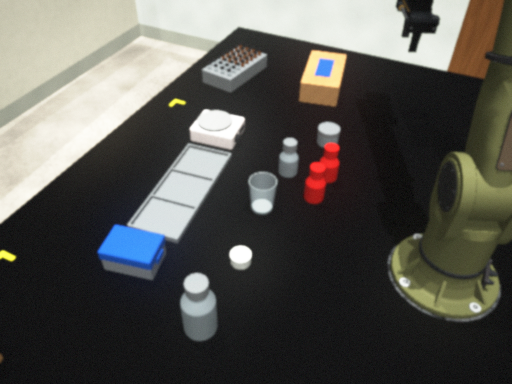

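The top view shows the large bottle's cap at (96,229), tin (185,229), beaker (257,215), small bottle (320,218) and jar (391,240). Two red decoys are at (294,260) and (333,262). The tray spans (178–313, 108–170), with the stirrer on its right (world −y) and the tip box on its left.
Candidates:
- **Small bottle:** grey (320,218), or red (294,260) and (333,262). I choose the grey one.
- **Jar:** (391,240), or the stirrer plate (344,117). I choose (391,240).
- **Tin:** the white disc at (185,229).

```bash
cat > h.py <<'E'
import cv2,numpy as np
def ray(c,uv,z):
    K,R,t=c["camera_matrix"],c["R"],c["t"]
    o=-R.T@t; d=R.T@np.linalg.solve(K,np.array([uv[0],uv[1],1.0]))
    return (o+d*(z-o[2])/d[2])
def proj(c,X):
    p=c["camera_matrix"]@(c["R"]@np.array(X)+c["t"]); return p[:2]/p[2]
E
python3 - <<'E'
from h import *
c=dict(np.load("top0.npz"));im=c["image"];hsv=cv2.cvtColor(im,cv2.COLOR_RGB2HSV)
g=hsv[...,2]
for n,(u,v,r,z) in dict(large=(94,229,22,.14),tin=(185,229,18,.026),small=(321,218,18,.1),jar=(391,240,22,.05),beaker=(257,215,22,.085)).items():
    w=g[v-r:v+r,u-r:u+r]
    for th in (70,110,130,150,170):
        m=(w>th).astype(np.uint8);k,l,s,ce=cv2.connectedComponentsWithStats(m)
        if k<2: continue
        i=1+np.argmax(s[1:,4]);q=ce[i]+[u-r,v-r]
        print(n,th,s[i,2:5],np.round(q,1),np.round(ray(c,q,z),4))
m=((g>90)&(hsv[...,1]<60)).astype(np.uint8);m[:,:172]=0;m[:,316:]=0;m[:100]=0;m[175:]=0
cn=max(cv2.findContours(m,0,2)[0],key=cv2.contourArea);b=cv2.minAreaRect(cn);P=cv2.boxPoints(b)
W=np.array([ray(c,p,.014) for p in P]);print(b,np.round(P,1).tolist(),np.round(W,4).tolist(),np.linalg.norm(W-np.roll(W,1,0),axis=1),W.mean(0))
a=cv2.resize(im[190:290,70:430],None,fx=2.2,fy=2.2,interpolation=2)
s=dict(np.load("side0.npz"))["image"]
b=cv2.resize(s[110:350,150:370],None,fx=1.6,fy=1.6,interpolation=2)
o=np.zeros((a.shape[0]+b.shape[0],a.shape[1],3),np.uint8)[:600];o[:a.shape[0]]=a;o[a.shape[0]:,:b.shape[1]]=b[:600-a.shape[0]]
cv2.imwrite("pics/crop1.png",o[:,:,::-1])
E
```

```text
large 70 [ 32  29 733] [101.2 229.1] [0.4047 0.328  0.14  ]
large 110 [ 31  28 626] [100.7 229. ] [0.4051 0.3292 0.14  ]
large 130 [ 31  27 571] [100.5 229. ] [0.4051 0.3298 0.14  ]
large 150 [ 30  24 385] [ 97.1 230.2] [0.4023 0.337  0.14  ]
large 170 [ 19  19 278] [ 94.4 228.2] [0.4068 0.3433 0.14  ]
tin 70 [ 21  21 349] [185. 229.] [0.4094 0.1637 0.026 ]
tin 110 [ 21  20 321] [185.2 229.1] [0.4092 0.1633 0.026 ]
tin 130 [ 19  19 306] [185.1 229.1] [0.4092 0.1634 0.026 ]
tin 150 [ 19  19 298] [185. 229.] [0.4094 0.1637 0.026 ]
tin 170 [ 19  19 292] [185. 229.] [0.4095 0.1637 0.026 ]
small 70 [ 23  21 385] [319.9 218.8] [ 0.4303 -0.1614  0.1   ]
small 110 [ 22  20 318] [320.6 218.6] [ 0.4308 -0.1629  0.1   ]
small 130 [ 20  19 273] [321.  218.4] [ 0.4313 -0.164   0.1   ]
small 150 [ 15  17 187] [323.  217.5] [ 0.4334 -0.1687  0.1   ]
small 170 [ 15  15 171] [323.  217.3] [ 0.4337 -0.1685  0.1   ]
jar 70 [ 30  27 626] [391.3 240.1] [ 0.3819 -0.3408  0.05  ]
jar 110 [ 26  27 539] [392.3 239.9] [ 0.3825 -0.3433  0.05  ]
jar 130 [ 26  25 518] [392.2 240. ] [ 0.3822 -0.343   0.05  ]
jar 
[... 154 characters left out ...]
.2] [ 0.4397 -0.0149  0.085 ]
beaker 110 [ 29  29 496] [256.7 216.7] [ 0.4362 -0.0151  0.085 ]
beaker 130 [ 23  28 354] [258.  217.4] [ 0.4344 -0.0181  0.085 ]
beaker 150 [ 19  19 274] [256.9 217.5] [ 0.4342 -0.0154  0.085 ]
beaker 170 [ 17  18 246] [256.9 217.4] [ 0.4344 -0.0154  0.085 ]
((244.29409790039062, 138.3235321044922), (50.72554016113281, 133.63113403320312), 84.05313110351562) [[175.1999969482422, 120.0], [308.1000061035156, 106.19999694824219], [313.3999938964844, 156.60000610351562], [180.5, 170.5]] [[0.6928, 0.198, 0.014], [0.7304, -0.1486, 0.014], [0.5959, -0.1602, 0.014], [0.5595, 0.181, 0.014]] [0.13443032 0.34870247 0.13507076 0.34319178] [0.64464932 0.0175582  0.014     ]
```

View pics/crop1.png

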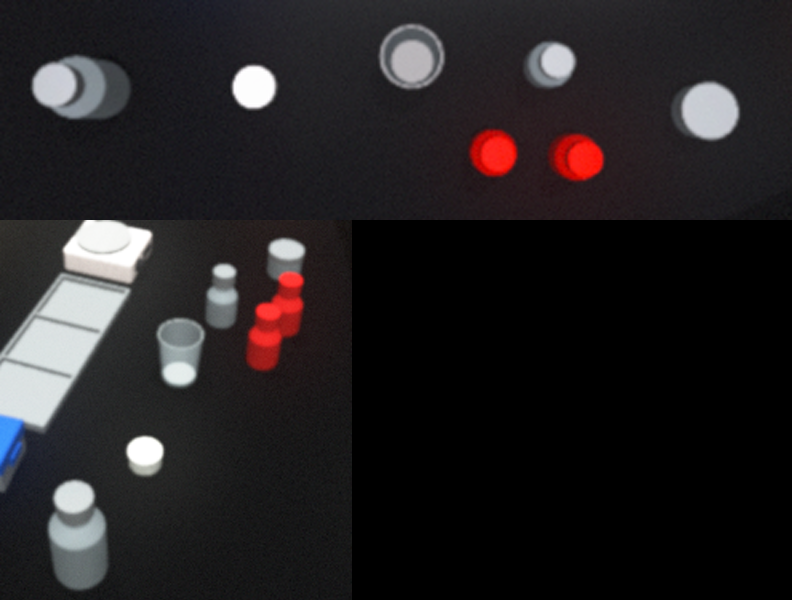

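Crop check: the grey small bottle and the white tin match their descriptions, and the red ones are decoys. I'll turn the tool to yaw 96.2° so its axes line up with the tray (tool x = tray y, tool y = tray x), then place the jar first.

Emit:
step_arm:
  steps: [1,0,0,0,-10.5,1,0,0,0,-10.5,1,0,0,0,-10.5,1,0,0,0,-10.5,1,0,0,0,-10.5,1,0,0,0,-10.5,1,0,0,0,-10.2,1,0,0,0,0]
  grip_force: 20

```text
time_s: 1.1
tool_pos: [0.2534, -0.5984, 0.4042]
tool_rot: [-180.0, -0.1, 96.1]
force: [-0.7, 0.2, -0.1]
grip_width: 0.0871
grasp_force: 0.0
```

```bash
cat >> h.py <<'E'
from scipy.spatial.transform import Rotation as Ro
T=np.array([.6466,.017]);a=np.radians(6.2)
def bay(y): return T+y*np.array([-np.sin(a),np.cos(a)])
PICK=dict(jar=(.3823,-.343),tin=(.4094,.1637),small=(.4335,-.1686),large=(.407,.343))
def go(p,xy,zg):  # tool-axis shift in mm from tool_pos p, yaw 96.2, grasp-point height zg
    R=Ro.from_euler("xyz",[180,0,96.2],degrees=True).as_matrix()
    return np.round(1000*R.T@(np.array([*xy,zg+.164])-p),1)
E
python3 - <<'E'
from cell import env
from h import *
o=env.get_obs();print(np.round(o["tool_pos"],4),o["tool_rot"],o["qpos"])
p=np.array(o["tool_pos"])
print("jar",go(p,PICK["jar"],.04))
for n,a_,b in (("jar",.04,0),("tin",.024,0),("small",.088,.112),("large",.127,-.112)):
    q=np.array([*PICK[n],a_+.164]); print(n,"to bay",go(q,bay(b),a_+.005+(.05 if n=="tin" else 0)))
for s,b,n,z in (("jar",0,"tin",.024),("tin",0,"small",.088),("small",.112,"large",.127)):
    print("bay of",s,"->",n,go(np.array([*bay(b),0]),PICK[n],-.164)[:2])
E
```

```text
[ 0.2534 -0.5984  0.4042] [-1.79993152e+02 -5.84445706e-02  9.60507382e+01] [ 75.32689275  18.98334605 -13.61317656  82.82841862   4.46146778
  78.77511435  67.60487782]
jar [240.  155.7 200.2]
jar to bay [329.4 301.6  -5. ]
tin to bay [-171.5  220.   -55. ]
small to bay [273.5 231.9  -5. ]
large to bay [-462.  203.   -5.]
bay of jar -> tin [ 171.5 -220. ]
bay of tin -> small [-161.5 -231.9]
bay of small -> large [ 238. -203.]
```

Emit:
step_arm:
  steps: [1,40,26,15,0,1,40,26,15,0,1,40,26,15,0,1,40,26,15,0,1,40,26,15,0,1,40,26,15,0,1,0,0,10,0,1,0,0,0,0,1,0,0,0,0]

```text
time_s: 2.22
tool_pos: [0.3823, -0.3446, 0.3051]
tool_rot: [180.0, 0.0, 96.0]
force: [0.5, -0.9, -0.3]
grip_width: 0.087
grasp_force: 0.0
```

Run:
```python
from cell import env
from h import *
o=env.get_obs();p=np.array(o["tool_pos"]);print(np.round(p,4),o["tool_rot"],np.round(o["force"],1),go(p,PICK["jar"],.04))
c=env.read_camera("wrist");c={k:np.array(v) for k,v in c.items()};cv2.imwrite("pics/w1.png",c["image"][:,:,::-1])
print("jar lid pred px",proj(c,[*PICK["jar"],.05]))
```

```text
[ 0.3823 -0.3446  0.3051] [1.79992681e+02 4.03507612e-02 9.59658177e+01] [ 0.5 -0.9 -0.3] [  1.5   0.2 101.1]
jar lid pred px [251.60134004 192.30368874]
```

View pics/w1.png

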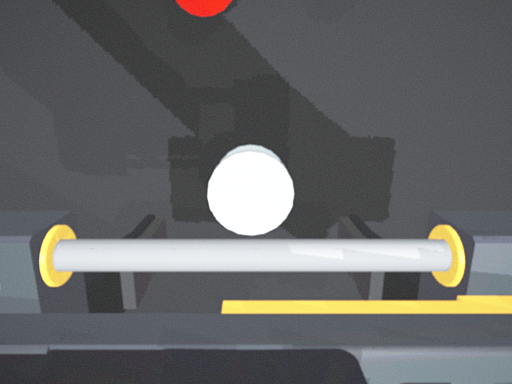

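The wrist view shows the jar lid centred at (251,193), as predicted (251.6,192.3). The fingers straddle it. Descending to grasp.

Emit:
step_arm:
  steps: [1,1,0,30,0,1,0,0,30,0,1,0,0,25,0,1,0,0,16,0,1,0,0,0,0,0,0,0,0,0,0,0,0,0,0,0,0,0,0,0,0,0,0,0,0,0,0,0,0,0]
  grip_force: 25

```text
time_s: 3.52
tool_pos: [0.3828, -0.3424, 0.2043]
tool_rot: [-180.0, 0.0, 96.2]
force: [-1.7, 0.0, 4.3]
grip_width: 0.0603
grasp_force: 25.0
```

Emit:
step_arm:
  steps: [0,0,0,0,0,0,0,0,0,0,0,0,0,-15,0,0,0,0,-40,0,0,0,0,-50,0,0,0,0,-50,0,0,0,0,0,0]

```text
time_s: 4.4
tool_pos: [0.3841, -0.3426, 0.3637]
tool_rot: [179.7, 0.4, 96.2]
force: [-0.3, -0.4, -1.1]
grip_width: 0.0599
grasp_force: 25.0
```

Emit:
step_arm:
  steps: [0,20,18,0,0,0,40,37,0,0,0,41,37,0,0,0,41,38,0,0,0,41,38,0,0,0,41,38,0,0,0,41,38,0,0,0,40,38,0,0,0,24,20,0,0,0,0,0,0,0,0,0,0,0,0]

```text
time_s: 5.78
tool_pos: [0.6473, 0.0165, 0.3576]
tool_rot: [-179.9, 0.0, 96.1]
force: [-0.4, 0.1, -1.2]
grip_width: 0.06
grasp_force: 25.0
```

Run:
```python
from cell import env
from h import *
o=env.get_obs();p=np.array(o["tool_pos"]);print(np.round(p,4),o["tool_rot"],np.round(o["force"],1),go(p,bay(0),.045))
c=env.read_camera("wrist");cv2.imwrite("pics/w2.png",c["image"][:,:,::-1])
c={k:np.array(v) for k,v in c.items()}
R=np.array([[np.cos(a),-np.sin(a)],[np.sin(a),np.cos(a)]])
for q in ((.065,.17),(.065,-.17),(.065,.056),(.065,-.056)): print(q,np.round(proj(c,[*(T+R@q),.014])))
```

```text
[0.6473 0.0165 0.3576] [-1.79867030e+02  3.68985045e-02  9.61410783e+01] [-0.4  0.1 -1.2] [  0.5  -0.6 148.6]
(0.065, 0.17) [328. -29.]
(0.065, -0.17) [312. 322.]
(0.065, 0.056) [322. 110.]
(0.065, -0.056) [316. 224.]
```

View pics/w2.png

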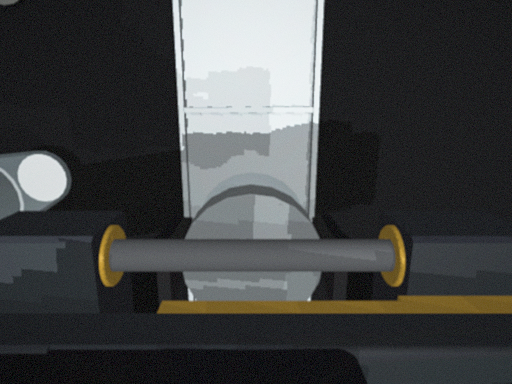

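The wrist view has the cross wall at row ~109 (predicted 110) and the tray edge at column ~320 (predicted 322), so the tray pose holds. Lowering the jar.

Emit:
step_arm:
  steps: [0,0,0,40,0,0,0,0,40,0,0,0,0,35,0,0,0,0,20,0,0,0,0,8,0,0,0,0,2,0,0,0,0,1,0,0,0,0,1,0,0,0,0,0.5,0,0,0,0,0,0]

```text
time_s: 7.08
tool_pos: [0.6478, 0.0174, 0.2114]
tool_rot: [180.0, 0.0, 96.2]
force: [0.4, 0.4, -1.3]
grip_width: 0.0603
grasp_force: 25.0
```

Emit:
step_arm:
  steps: [0,0,0,1,0,0,0,0,0,0,0,0,0,1,0,0,0,0,0,0]

```text
time_s: 7.58
tool_pos: [0.6478, 0.0174, 0.2094]
tool_rot: [180.0, 0.0, 96.2]
force: [1.0, -1.0, -0.4]
grip_width: 0.0599
grasp_force: 25.0
```

Emit:
step_arm:
  steps: [0,0,0,0.5,0,0,0,0,0,0]

```text
time_s: 7.82
tool_pos: [0.6478, 0.0174, 0.2093]
tool_rot: [180.0, 0.0, 96.2]
force: [-3.0, -0.5, 6.3]
grip_width: 0.0602
grasp_force: 25.0
```

Emit:
step_arm:
  steps: [0.95,0,0,0,0,1,0,0,0,0,1,0,0,0,0,1,0,0,0,0,1,0,0,-15,0,1,0,0,-40,0,1,0,0,-50,0,1,30,-40,-30,0,1,36,-45,0,0,1,36,-45,0,0,1,36,-45,0,0,1,33,-45,0,0]

```text
time_s: 9.32
tool_pos: [0.4089, 0.1655, 0.3446]
tool_rot: [179.9, 0.0, 96.2]
force: [-0.1, 1.2, 0.7]
grip_width: 0.087
grasp_force: 0.0
```

Emit:
step_arm:
  steps: [1,0,0,30,0,1,0,0,10,0,1,0,0,0,0,1,0,0,0,0]

```text
time_s: 9.82
tool_pos: [0.4115, 0.1636, 0.3044]
tool_rot: [180.0, -0.1, 96.1]
force: [-0.1, -0.5, -0.8]
grip_width: 0.0868
grasp_force: 0.0
```

Run:
```python
from cell import env
from h import *
o=env.get_obs();p=np.array(o["tool_pos"]);print(np.round(p,4),np.round(o["force"],1),go(p,PICK["tin"],.024))
c=env.read_camera("wrist");c={k:np.array(v) for k,v in c.items()};cv2.imwrite("pics/w3.png",c["image"][:,:,::-1])
print(proj(c,[*PICK["tin"],.026]))
g=cv2.cvtColor(c["image"],cv2.COLOR_RGB2GRAY);m=(g>200).astype(np.uint8)
k,l,s,ce=cv2.connectedComponentsWithStats(m)
for i in range(1,k):
    if s[i,4]>300: print(s[i],ce[i],ray(c,ce[i],.026))
c=env.read_camera("top");c={k:np.array(v) for k,v in c.items()}
cv2.imwrite("pics/t3.png",cv2.resize(c["image"][90:180,160:330],None,fx=4,fy=4)[:,:,::-1]);print("jar px",proj(c,[.6478,.0174,.055]))
```

```text
[0.4115 0.1636 0.3044] [-0.1 -0.5 -0.8] [  0.3  -2.1 116.4]
[248.64185267 186.66588556]
[ 216  155   61   62 2921] [246.20575145 185.88805204] [0.40744266 0.16412076 0.026     ]
[ 431  183   81   29 2311] [471.64604068 197.11293812] [0.58506495 0.17396238 0.026     ]
[ 39 227  18  59 393] [ 45.49363868 256.64122137] [0.24932914 0.08679439 0.026     ]
[447 227  18  59 342] [457.6754386  257.22807018] [0.5871565  0.12232903 0.026     ]
[ 54 243  24  28 509] [ 65.16699411 256.81532417] [0.26541695 0.088355   0.026     ]
[ 290  248  160   14 1341] [363.08724832 253.53691275] [0.50891015 0.11729804 0.026     ]
[245 302  54  11 302] [278.2384106  305.30463576] [0.44556437 0.06215526 0.026     ]
jar px [243.89982594 132.6056922 ]
```

View pics/t3.png

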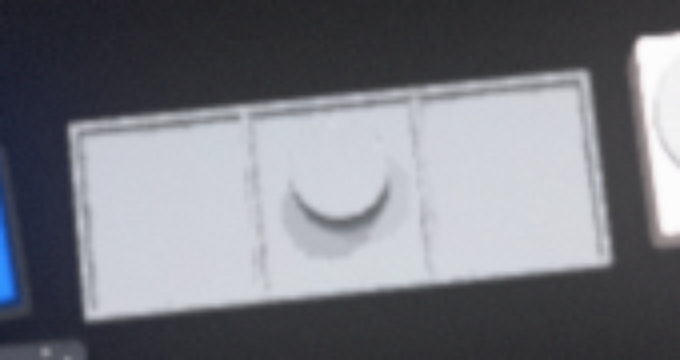

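The jar's lid sits centred around crop (340,170), between the cross walls. The tin is measured by the wrist camera within 2 mm. Descending on the tin.

Emit:
step_arm:
  steps: [1,0,-3,35,0,1,0,0,35,0,1,0,0,28,0,1,0,0,14,0,1,0,0,4,0,1,0,0,0,0,0,0,0,0,0,0,0,0,0,0,0,0,0,0,0,0,0,0,0,0,0,0,0,0,0,0,0,0,0,0]
  grip_force: 15

```text
time_s: 11.42
tool_pos: [0.4077, 0.1634, 0.1877]
tool_rot: [-180.0, 0.0, 96.2]
force: [0.2, 0.1, 0.6]
grip_width: 0.0451
grasp_force: 15.0
```

Emit:
step_arm:
  steps: [0,0,0,0,0,0,0,0,-15,0,0,0,0,-50,0,0,0,0,-50,0,0,0,0,0,0]

```text
time_s: 12.05
tool_pos: [0.4091, 0.1646, 0.3071]
tool_rot: [179.5, 0.1, 96.2]
force: [0.1, -0.2, -0.8]
grip_width: 0.0452
grasp_force: 15.0
```

Run:
```python
from cell import env
from h import *
o=env.get_obs();p=np.array(o["tool_pos"]);print(np.round(p,4),np.round(o["force"],1),o["grip_width"],go(p,(.6478,.0174),.024+.055))
```

```text
[0.4091 0.1646 0.3071] [ 0.1 -0.2 -0.8] 0.045232813220836166 [-172.1  221.4   64.1]
```

Emit:
step_arm:
  steps: [0,-20,26,0,0,0,-38,49,0,0,0,-38,49,0,0,0,-38,49,0,0,0,-37,48,0,0,0,0,0,0,0,0,0,0,0,0,0,0,0,0,0]

```text
time_s: 13.05
tool_pos: [0.6446, 0.0189, 0.3028]
tool_rot: [-180.0, -0.0, 96.3]
force: [-0.1, 0.5, -0.4]
grip_width: 0.0451
grasp_force: 15.0
```

Run:
```python
from cell import env
from h import *
o=env.get_obs();p=np.array(o["tool_pos"]);print(np.round(p,4),np.round(o["force"],1),o["grip_width"],go(p,(.6478,.0174),.0237+.055))
c=env.read_camera("wrist");cv2.imwrite("pics/w4.png",c["image"][:,:,::-1])
```

```text
[0.6446 0.0189 0.3028] [-0.1  0.5 -0.4] 0.04510896200550222 [-1.8  3.  60.1]
```

View pics/w4.png

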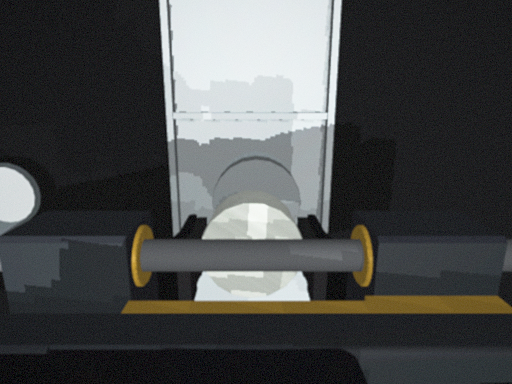

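The wrist view shows the tin held level at about (253,245), with the jar lid centred just behind it. I'll correct by a few mm and lower it.

Emit:
step_arm:
  steps: [0,-2,3,15,0,0,0,0,20,0,0,0,0,14,0,0,0,0,6,0,0,0,0,2,0,0,0,0,1,0,0,0,0,0,0,0,0,0,1,0,0,0,0,0,0]

```text
time_s: 14.22
tool_pos: [0.649, 0.0154, 0.2439]
tool_rot: [180.0, 0.0, 96.2]
force: [-0.3, 0.2, -0.6]
grip_width: 0.0456
grasp_force: 15.0
```

Emit:
step_arm:
  steps: [0,0,0,0.7,0,0,0,0,0,0]

```text
time_s: 14.48
tool_pos: [0.6489, 0.0155, 0.243]
tool_rot: [-180.0, 0.0, 96.2]
force: [0.1, 0.2, -1.9]
grip_width: 0.0452
grasp_force: 15.0
```

Emit:
step_arm:
  steps: [0,1,-1,0.6,0,0,0,0,0,0]

```text
time_s: 14.72
tool_pos: [0.648, 0.0164, 0.2429]
tool_rot: [179.9, 0.0, 96.2]
force: [0.6, -0.2, 0.8]
grip_width: 0.0455
grasp_force: 15.0
```

Contact height reached (0.2428 expected). I'll press 0.4 mm to be sure, release, rise, and go over the small bottle (dx −161, dy −233).

Emit:
step_arm:
  steps: [0,0,0,0.4,0,0,0,0,0,0,0.65,0,0,0,0,0.75,0,0,0,0,0.85,0,0,0,0,1,0,0,0,0,1,0,0,0,0,1,0,0,-10,0,1,0,0,-30,0,1,0,0,-50,0,1,0,0,-10,0]

```text
time_s: 16.1
tool_pos: [0.6489, 0.0172, 0.347]
tool_rot: [179.6, 0.0, 96.2]
force: [0.6, 0.6, -0.2]
grip_width: 0.0869
grasp_force: 0.0
```

Emit:
step_arm:
  steps: [1,-30,-45,0,0,1,-35,-50,0,0,1,-35,-50,0,0,1,-35,-50,0,0,1,-26,-38,0,0,1,0,0,0,0,1,0,0,0,0]

```text
time_s: 16.98
tool_pos: [0.4338, -0.1682, 0.3423]
tool_rot: [180.0, 0.0, 96.2]
force: [0.4, -0.1, 0.2]
grip_width: 0.087
grasp_force: 0.0
```

Run:
```python
from cell import env
from h import *
o=env.get_obs();p=np.array(o["tool_pos"]);print(np.round(p,4),np.round(o["force"],1),go(p,PICK["small"],.088))
c=env.read_camera("wrist");c={k:np.array(v) for k,v in c.items()};cv2.imwrite("pics/w5.png",c["image"][:,:,::-1])
print(proj(c,[*PICK["small"],.1]))
c=env.read_camera("top");c={k:np.array(v) for k,v in c.items()}
x=cv2.resize(c["image"][90:180,160:330],None,fx=3,fy=3);w=cv2.imread("pics/w5.png")
f=np.zeros((384+270,512,3),np.uint8);f[:384]=w;f[384:,:510]=x[:,:,::-1];cv2.imwrite("pics/c5.png",f[60:])
print("jar",proj(c,[.6478,.0174,.055]),"tin",proj(c,[.648,.0164,.081]))
```

```text
[ 0.4338 -0.1682  0.3423] [ 0.4 -0.1  0.2] [-0.4 -0.4 90.3]
[250.60378108 200.2408971 ]
jar [243.89982594 132.6056922 ] tin [243.90790003 129.60654784]
```

View pics/c5.png

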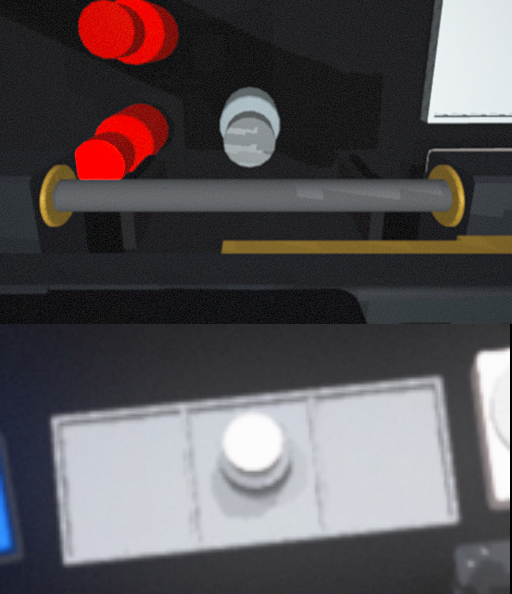

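The tin is centred on the jar: its top is at top-camera pixel (244,129), against (243.9,129.6) predicted. The small grey cap at wrist pixel (249,201) matches the prediction too. The red bottle's cap edge is about 80 mm to the side, so I'll narrow the opening and descend.

Emit:
step_arm:
  steps: [0.7,0,0,0,0,0.7,0,0,20,0,0.7,0,0,30,0,0.7,0,0,25,0,0.7,0,0,15,0,0.7,0,0,0,0,0,0,0,0,0,0,0,0,0,0,0,0,0,0,0,0,0,0,0,0,0,0,0,0,0,0,0,0,0,0]
  grip_force: 20

```text
time_s: 18.58
tool_pos: [0.4336, -0.1689, 0.2525]
tool_rot: [180.0, 0.0, 96.2]
force: [-1.6, -0.9, 5.6]
grip_width: 0.0353
grasp_force: 20.0
```

Emit:
step_arm:
  steps: [0,0,0,-10,0,0,0,0,-40,0,0,0,0,-50,0,0,0,0,-40,0,0,0,0,0,0,0,0,0,0,0]

```text
time_s: 19.32
tool_pos: [0.433, -0.1685, 0.3911]
tool_rot: [-179.9, -0.0, 96.2]
force: [-0.3, -0.3, -1.9]
grip_width: 0.0351
grasp_force: 20.0
```

Run:
```python
from cell import env
from h import *
o=env.get_obs();p=np.array(o["tool_pos"]);print(np.round(p,4),np.round(o["force"],1),o["grip_width"],go(p,bay(.112),.093))
```

```text
[ 0.433  -0.1685  0.3911] [-0.3 -0.3 -1.9] 0.035071578086468345 [273.3 232.4 134.1]
```

Emit:
step_arm:
  steps: [0,20,17,0,0,0,40,34,0,0,0,45,38,0,0,0,45,38,0,0,0,45,38,0,0,0,45,38,0,0,0,33,29,0,0,0,0,0,0,0,0,0,0,0,0]

```text
time_s: 20.45
tool_pos: [0.6344, 0.1272, 0.39]
tool_rot: [-179.8, 0.0, 96.2]
force: [-0.3, -0.7, -1.8]
grip_width: 0.0355
grasp_force: 20.0
```

Emit:
step_arm:
  steps: [0,0,0,30,0,0,0,0,40,0,0,0,0,35,0,0,0,0,18,0,0,0,0,6,0,0,0,0,0,0,0,0,0,0,0]

```text
time_s: 21.32
tool_pos: [0.6353, 0.1278, 0.2646]
tool_rot: [179.9, -0.0, 96.2]
force: [0.4, -0.1, -0.0]
grip_width: 0.0348
grasp_force: 20.0
```

Run:
```python
from cell import env
from h import *
o=env.get_obs();p=np.array(o["tool_pos"]);print(np.round(p,4),np.round(o["force"],1),o["grip_width"],go(p,bay(.112),.0935))
```

```text
[0.6353 0.1278 0.2646] [ 0.4 -0.1 -0. ] 0.034806383646161766 [ 0.6 -0.8  7.1]
```

Emit:
step_arm:
  steps: [0,0,0,3,0,0,0,0,2,0,0,0,0,1,0,0,0,0,0,0,0,0,0,0.7,0,0,0,0,0,0]

```text
time_s: 22.08
tool_pos: [0.6349, 0.128, 0.2576]
tool_rot: [180.0, 0.0, 96.2]
force: [-2.9, -1.0, 5.6]
grip_width: 0.0354
grasp_force: 20.0
```

Emit:
step_arm:
  steps: [0,0,0,0.7,0,0,0,0,0,0]

```text
time_s: 22.32
tool_pos: [0.6349, 0.1281, 0.2576]
tool_rot: [180.0, 0.0, 96.2]
force: [-4.0, -0.2, 10.2]
grip_width: 0.0355
grasp_force: 20.0
```

Emit:
step_arm:
  steps: [0.5,0,0,0,0,0.6,0,0,0,0,0.8,0,0,0,0,0.8,0,0,0,0,0.8,0,0,-10,0,0.8,0,0,-40,0,0.8,0,0,-50,0,0.8,0,0,-30,0]

```text
time_s: 23.32
tool_pos: [0.635, 0.1282, 0.3893]
tool_rot: [179.8, -0.0, 96.2]
force: [0.1, -0.8, 0.1]
grip_width: 0.0695
grasp_force: 0.0
```

Emit:
step_arm:
  steps: [0.8,30,-26,0,0,0.8,45,-38,0,0,0.8,45,-38,0,0,0.8,45,-38,0,0,0.8,45,-38,0,0,0.8,28,-25,0,0,0.8,0,0,0,0,0.8,0,0,0,0]

```text
time_s: 24.32
tool_pos: [0.4079, 0.3421, 0.3861]
tool_rot: [179.9, 0.0, 96.1]
force: [0.4, -0.3, 0.1]
grip_width: 0.0699
grasp_force: 0.0
```

Run:
```python
from cell import env
from h import *
o=env.get_obs();p=np.array(o["tool_pos"]);print(np.round(p,4),o["tool_rot"],np.round(o["force"],1),go(p,PICK["large"],.127))
c=env.read_camera("wrist");c={k:np.array(v) for k,v in c.items()};w=c["image"]
print(proj(c,[*PICK["large"],.14]))
c=env.read_camera("top");c={k:np.array(v) for k,v in c.items()}
x=cv2.resize(c["image"][90:180,110:280],None,fx=3,fy=3)
f=np.zeros((384+270,512,3),np.uint8);f[:384]=w;f[384:,:510]=x;cv2.imwrite("pics/c6.png",f[60:,:,::-1])
print("small",proj(c,[.6349,.128,.105]))
```

```text
[0.4079 0.3421 0.3861] [1.79931116e+02 3.92161253e-02 9.61453112e+01] [ 0.4 -0.3  0.1] [ 1.  -0.8 95.1]
[249.78282962 196.60295667]
small [196.31386191 132.12214279]
```

View pics/c6.png

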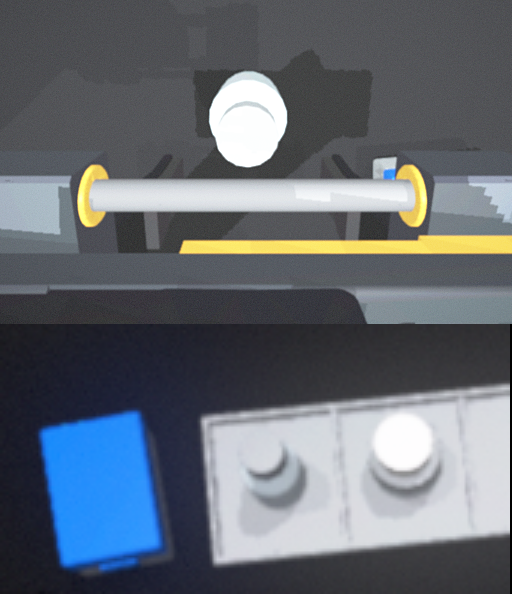

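The small bottle stands upright in its bay, with its cap at top-camera pixel (197.7,133.7). The large cap at wrist pixel (248,196) matches the prediction. Grasping it.

Emit:
step_arm:
  steps: [0.8,1,-1,25,0,0.8,0,0,30,0,0.8,0,0,25,0,0.8,0,0,15,0,0.8,0,0,0,0,0,0,0,0,0,0,0,0,0,0,0,0,0,0,0,0,0,0,0,0,0,0,0,0,0,0,0,0,0,0]
  grip_force: 30

```text
time_s: 25.8
tool_pos: [0.4062, 0.3436, 0.2911]
tool_rot: [180.0, -0.0, 96.2]
force: [-3.6, 0.2, 5.6]
grip_width: 0.0431
grasp_force: 30.0
```

Emit:
step_arm:
  steps: [0,0,0,-10,0,0,0,0,-40,0,0,0,0,-50,0,0,0,0,-40,0,0,0,0,0,0,0,0,0,0,0]

```text
time_s: 26.55
tool_pos: [0.4062, 0.3427, 0.4292]
tool_rot: [-179.9, 0.1, 96.1]
force: [-0.1, -1.2, -4.0]
grip_width: 0.0428
grasp_force: 30.0
```

Run:
```python
from cell import env
from h import *
o=env.get_obs();p=np.array(o["tool_pos"]);print(np.round(p,4),np.round(o["force"],1),o["grip_width"],go(p,bay(-.112),.132))
```

```text
[0.4062 0.3427 0.4292] [-0.1 -1.2 -4. ] 0.04283030718179965 [-461.7  203.8  133.2]
```

Emit:
step_arm:
  steps: [0,-22,10,0,0,0,-40,18,0,0,0,-45,20,0,0,0,-45,20,0,0,0,-45,20,0,0,0,-45,20,0,0,0,-45,20,0,0,0,-45,20,0,0,0,-45,20,0,0,0,-45,20,0,0,0,-40,16,0,0,0,0,0,0,0]

```text
time_s: 28.05
tool_pos: [0.6594, -0.1003, 0.4262]
tool_rot: [-179.7, 0.0, 95.7]
force: [-1.6, 0.0, -3.7]
grip_width: 0.0433
grasp_force: 30.0
```

Emit:
step_arm:
  steps: [0,0,0,25,0,0,0,0,35,0,0,0,0,35,0,0,0,0,22,0,0,0,0,6,0,0,0,0,0,0,0,0,0,0,0]

```text
time_s: 28.92
tool_pos: [0.6593, -0.0939, 0.3092]
tool_rot: [179.9, 0.0, 96.2]
force: [0.5, -0.7, -2.7]
grip_width: 0.0435
grasp_force: 30.0
```

Run:
```python
from cell import env
from h import *
o=env.get_obs();p=np.array(o["tool_pos"]);print(np.round(p,4),o["tool_rot"],np.round(o["force"],1),o["grip_width"],go(p,bay(-.112),.132))
```

```text
[ 0.6593 -0.0939  0.3092] [1.79862376e+02 3.42806323e-02 9.61665793e+01] [ 0.5 -0.7 -2.7] 0.04352955856651409 [-0.4 -0.7 13.2]
```

Emit:
step_arm:
  steps: [0,0,0,6,0,0,0,0,3,0,0,0,0,1,0,0,0,0,1,0,0,0,0,1,0,0,0,0,0,0,0,0,0,0.6,0,0,0,0,0,0]

```text
time_s: 29.92
tool_pos: [0.6589, -0.0944, 0.2963]
tool_rot: [180.0, 0.1, 96.1]
force: [-2.9, -1.8, 5.5]
grip_width: 0.0431
grasp_force: 30.0
```

Emit:
step_arm:
  steps: [0,0,0,0.7,0,0,0,0,0,0]

```text
time_s: 30.18
tool_pos: [0.659, -0.0944, 0.2962]
tool_rot: [179.9, 0.1, 96.1]
force: [-3.3, -2.0, 7.5]
grip_width: 0.0429
grasp_force: 30.0
```

Seated. Releasing, rising and backing away for the final look.

Emit:
step_arm:
  steps: [0.6,0,0,0,0,0.7,0,0,0,0,0.8,0,0,0,0,0.8,0,0,0,0,0.8,0,0,-10,0,0.8,0,0,-40,0,0.8,0,0,-50,0,0.8,0,0,-20,0]

```text
time_s: 31.18
tool_pos: [0.6593, -0.0935, 0.4186]
tool_rot: [179.7, 0.1, 96.2]
force: [0.7, 0.8, -0.5]
grip_width: 0.0698
grasp_force: 0.0
```

Emit:
step_arm:
  steps: [0.8,-40,-30,0,0,0.8,-50,-30,0,0,0.8,-50,-30,0,0,0.8,-50,-30,0,0,0.8,-50,-30,0,0,0.8,-20,-10,0,0,0.8,0,0,0,0,0.8,0,0,0,0]

```text
time_s: 32.17
tool_pos: [0.529, -0.367, 0.4144]
tool_rot: [179.9, -0.1, 96.4]
force: [-0.4, -0.0, -0.1]
grip_width: 0.0695
grasp_force: 0.0
```

Run:
```python
from cell import env
from h import *
c=env.read_camera("top");s=env.read_camera("side");c={k:np.array(v) for k,v in c.items()};s={k:np.array(v) for k,v in s.items()}
f=np.zeros((600,640,3),np.uint8);f[:320]=cv2.resize(c["image"][80:240,90:410],None,fx=2,fy=2);f[320:,:]=cv2.resize(s["image"][110:250,60:380],(640,280));cv2.imwrite("pics/c7.png",f[:,:,::-1])
for n,X in dict(large=[.659,-.0944,.145],small=[.6349,.128,.105],tin=[.648,.0164,.081],beaker=[.437,-.015,.085]).items(): print(n,((proj(c,X)-[90,80])*2).round(),((proj(s,X)-[60,110])*2+[0,320]).round())
```

```text
large [403.  74.] [274. 337.]
small [213. 104.] [195. 471.]
tin [308.  99.] [240. 429.]
beaker [333. 273.] [406. 462.]
```

View pics/c7.png

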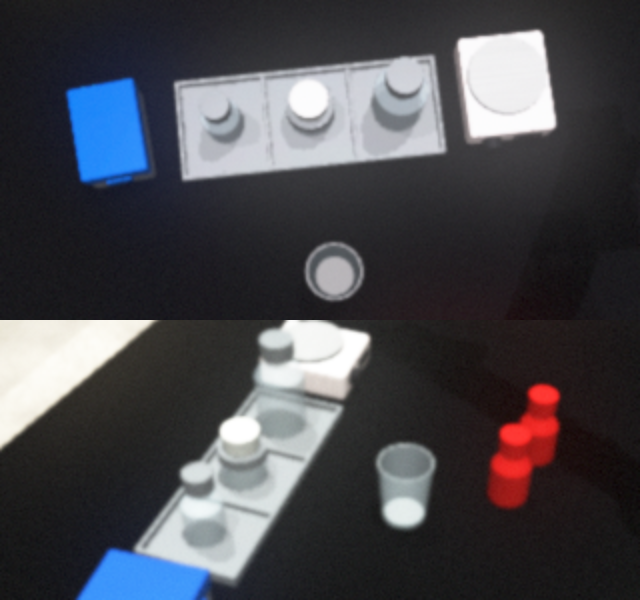

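The final view shows all four items upright. The large cap is at (404,76) next to the stirrer, the small cap at (216,106), and the tin at (309,100) on the jar, each within 3 px of the prediction. The beaker and tip box have not moved. Handing in.

```bash
python3 -c "
from cell import env
print(env.sign_off())"
```

```text
the job is handed in; nothing more can be done
None
```

I placed the large bottle, jar and small bottle in their bays with the tin on the jar, and handed the job in at about 32 s; the final pictures show everything upright and the beaker and tip box unmoved, but the sign-off returned no verdict.

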